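# Pack the height cradle level with its walls

## Robot

A 7-joint arm with a two-finger parallel gripper is mounted at the origin on a cart in front of the work surface, level with it; the furniture and walls round the work are solid. World frame = base frame: x ahead of the robot, y to its left, z up, the work surface at z = 0. Lengths are in mm, angles in degrees, forces in N, time in s.
With the tool pointing down it reaches from about 350 to 775 mm from the base axis. Payload 3.1 kg.
Tool frame: the origin (TCP) lies midway between the tips of the shut fingers; the grasp point (between the pads) lies 19 mm behind it; z points along the fingers, y is the line along which they close (so a half turn about z gives the same grasp; the last joint's range is limited). The gripper opens to 85 mm and grips with 20 to 120 N. Pads are 22 mm wide; open, the fingers measure 114 mm over their backs; the gripper's body (76 mm by 85 mm) begins 54 mm behind the grasp point. The pads swing forward as they close: fully open they stand 13 mm farther back than shut.
Start: joints at [-70.514, 17.813, 0.802, 86.603, -0.252, 75.585, -1.558], TCP at [204.9, 510.425, 231.304] pointing down, gripper open.
Joint ranges: [-154.91, 154.91], [-16.99, 109.72], [-72.82, 74.43], [7.12, 147.25], [-82.49, 262.49], [11.32, 116.49], [-174.64, 174.64]. Speed limits (degrees/s): [159.86, 159.86, 180, 180, 180, 180, 180].

## Interface

Orientations are given as [roll, pitch, yaw] about the fixed x, y, z axes, in that order (R = Rz(yaw) Ry(pitch) Rx(roll)).
In Python, from cell import env, eyes, ticket gives the robot as it stands. The module is installed in compiled form; this text tells all that it offers.
- The arm moves only by the shell command python3 -m jog 'ROWS' [OPENING] [FORCE]. ROWS is JSON, a list of rows, each a list of 4 numbers: the shift along the tool's x, y, z in mm, then the turn about the tool's z in rad. In form: [[dx, dy, dz, spin], ...]. A call has 1 to 20 rows; each row shifts and turns the commanded pose from where the row before left it, along the tool's axes as they then stand; what a row does not reach is not made up. A row lasts 1/12 s, in which the tool goes at most 41.7 mm and 7.16 degrees, less where a joint would pass 70% of its speed; a pose out of reach is approached as far as the arm can. A call with a gripper value outside its range is refused whole. OPENING is the finger opening in mm, from 0 to 85.4, set as the call begins (- or left out, the last holds). The fingers move at their own pace and stop on an object; FORCE is the grip in N (left out, the last holds). Time passes only in rows, so rows that do not move let the fingers close. It gives the time, the measured TCP pose, the force, the opening and the grip force at its end, in the units of the state.
- env.read_state(): the state, without advancing time (a new reading comes with each control period).
- eyes.capture(name): name is "scene" or "top" or "wrist"; returns the picture (420x560x3 uint8, red, green, blue); there is no depth.
- eyes.camera_params(name): a dict with "K" (3x3 intrinsics, pixels), "T" (4x4, takes a point from camera to world coordinates); the wrist camera has in their place "mount" (4x4, takes a point from camera to tool coordinates, whose origin is the TCP and whose axes are the flange's). Camera axes: x right, y up, looking along -z (the intrinsics and any distortion apply to the point x, -y, -z); pixel columns grow to the right and rows downward; lengths in mm; the calibration is good to about 2 mm. A picture is of the moment at which its call begins: read the wrist's pose just before it. camera_params takes no time and is no camera call.
- ticket.job_done(): hands the job in; it is judged then, once.
The state is a dict: "t": time; "joints": joint angles; "dq": joint speeds; "tau": joint torques, N m; "ee_pos": TCP position; "eef_rot": TCP orientation; "ft_force": force on the tool from outside, world axes, zero at the start; "moment": the same for the moment, N m; "finger_gap": finger opening in mm; "grip_force": force on a finger pad.
Only numpy, scipy, OpenCV 4.12 (cv2) and the standard library are available. Lean on these libraries where they do the work, as an engineer would, in place of code of your own. Each camera call takes 0.05 s, during which the arm holds its last target. There are 200 camera calls.

## Task

The U-shaped cradle on the rotary table has to be packed to its full height, so that a guide bar can later lie across it. Pick the two spacer plates that, stacked together, come level with the tops of the yellow walls, and set them down flat, one on the other, in the middle of the cradle without dropping them. Leave the plate that is not needed where it lies.

Things in the scene. Friction and masses are not known exactly. Their poses are not given: they have to be found in the camera images.
- cradle: U-shaped cradle fixed on the table: dark foot plate 60 x 150 x 8 mm (x, y, z), whose top is the floor for the plates, 8 mm above the table, and two yellow walls along x, 60 mm long, 12 mm thick, inner faces at y = -40 and +40 mm, tops 50 mm above that floor; open at the x ends and top. Bolt heads 4 mm high outside the walls. Origin: centre of its underside; z up.
- plate_thin: red square spacer plate, 50 x 50 mm, 15 mm thick, about 80 g, loose, lying flat on the table. Origin: centre of its underside; z up through the thickness, x and y along its edges.
- plate_mid: blue square spacer plate, 50 x 50 mm, 24 mm thick, about 120 g, loose, lying flat on the table. Origin: centre of its underside; z up through the thickness, x and y along its edges.
- plate_thick: green square spacer plate, 50 x 50 mm, 35 mm thick, about 160 g, loose, lying flat on the table. Origin: centre of its underside; z up through the thickness, x and y along its edges.
Not all that is in view belongs to the job. There is more than one size of the plate_thick; the one meant has the size given above.

How it is judged:
By the outcome, as a careful person would: the job done as asked, in the order asked, and still so for the second after the job is handed in, with the robot touching nothing.
It also fails if it takes over 54 s, if anything falls off the work surface, if the arm or the gripper's body presses on something with over 40 N, if the wrist force passes 120 N, or if a joint passes its speed limit or range.

## Working session

There is one attempt and no reset: what is moved stays moved. The work goes in short steps, Python scripts to look and compute and a shell command to move; the robot and the scene stay as the last step left them, time stands still between calls to the robot, and variables do not carry over. Pictures are saved under pics/ and viewed, at most 10 in all, crops included, and the job is handed in when it is done.

```bash
mkdir -p pics; python3 - <<'E'
from cell import env, eyes
import cv2,json
s=env.read_state();print(s['t'],s['ee_pos'],s['eef_rot'],s['finger_gap'])
for n in('scene','top'):
    im=eyes.capture(n);cv2.imwrite(f'pics/{n}0.png',im[:,:,::-1])
    p=eyes.camera_params(n);print(n,p)
print(eyes.camera_params('wrist'))
E
```

```text
0.0 [204.64561817 509.73011022 230.22796986] [-1.79865206e+02  4.43710359e-03  1.58127591e+02] 85.49622880321283
scene {'K': array([[407.19426109,   0.        , 275.31559872],
       [  0.        , 407.19426109, 211.63383705],
       [  0.        ,   0.        ,   1.        ]]), 'T': array([[ 7.54459418e-01,  4.26885719e-01, -4.98557488e-01,
         1.16372307e+02],
       [-6.56200443e-01,  5.06623238e-01, -5.59226138e-01,
        -5.37626820e+02],
       [ 1.38551567e-02,  7.49067072e-01,  6.62349271e-01,
         5.97552553e+02],
       [ 0.00000000e+00,  0.00000000e+00,  0.00000000e+00,
         1.00000000e+00]])}
top {'K': array([[435.94586937,   0.        , 283.30700923],
       [  0.        , 435.94586937, 209.76126852],
       [  0.        ,   0.        ,   1.        ]]), 'T': array([[-2.20590649e-02,  9.83399289e-01, -1.80108956e-01,
         3.80400766e+02],
       [-9.99589798e-01, -1.84031188e-02,  2.19445071e-02,
        -6.16166667e+01],
       [ 1.82656462e-02,  1.80519150e-01,  9.83401852e-01,
         8.72110932e+02],
       [ 0.00000000e+00,  0.00000000e+00,  0.00000000e+00,
         1.00000000e+00]])}
{'K': array([[318.37570051,   0.        , 279.01865603],
       [  0.        , 318.37570051, 214.20449223],
       [  0.        ,   0.        ,   1.        ]]), 'mount': array([[ 1.99327919e-04,  9.54038679e-01,  2.99683431e-01,
         7.72645687e+01],
       [ 9.99999552e-01,  8.71284200e-05, -9.42500261e-04,
        -3.34701301e-01],
       [-9.25292648e-04,  2.99683485e-01, -9.54038234e-01,
        -1.42835774e+02],
       [ 0.00000000e+00,  0.00000000e+00,  0.00000000e+00,
         1.00000000e+00]])}
```

View pics/scene0.png

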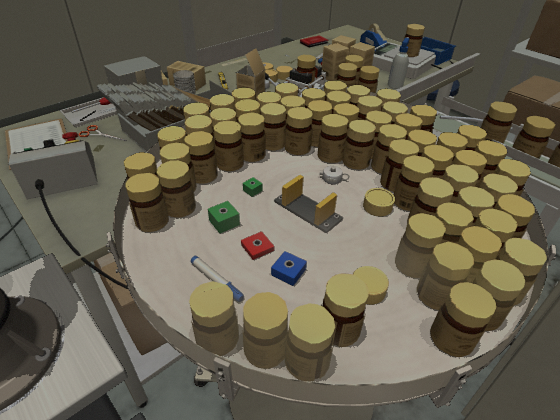

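View pics/top0.png

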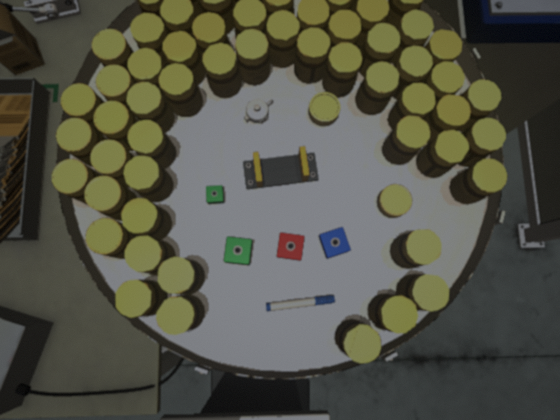

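The scene view shows the cradle at (308,205), the large green plate at (223,216), red at (257,245) and blue at (288,267). A small green decoy sits at (252,186). In the top view these are at about (281,170), (238,250), (290,246), (335,242) and (215,194), ringed by jars. Since 35 + 15 = 50, I need green and red.

```bash
cat > h.py <<'E'
import numpy as np,cv2
from cell import env,eyes
from scipy.spatial.transform import Rotation as R
def ray(K,T,uv,z):
    uv=np.atleast_2d(np.asarray(uv,float)); d=np.c_[(uv[:,0]-K[0,2])/K[0,0],-(uv[:,1]-K[1,2])/K[1,1],-np.ones(len(uv))]@T[:3,:3].T
    c=T[:3,3]; return c+d*((z-c[2])/d[:,2])[:,None]
def tool():
    s=env.read_state(); T=np.eye(4);T[:3,:3]=R.from_euler('xyz',s['eef_rot'],degrees=True).as_matrix();T[:3,3]=s['ee_pos'];return T,s
def cam(n):
    p=eyes.camera_params(n)
    return p['K'],(p['T'] if n!='wrist' else tool()[0]@p['mount'])
def mask(im,c):
    h,s,v=cv2.split(cv2.cvtColor(im,cv2.COLOR_RGB2HSV)); h=h.astype(int)
    hue={'red':(h<8)|(h>170),'green':(h>45)&(h<85),'blue':(h>100)&(h<130),'yellow':(h>14)&(h<34)}[c]
    return cv2.morphologyEx((hue&(s>110)&(v>45)).astype(np.uint8)*255,cv2.MORPH_CLOSE,np.ones((3,3)))
def blobs(im,c,amin=80):
    cs,_=cv2.findContours(mask(im,c),cv2.RETR_EXTERNAL,cv2.CHAIN_APPROX_NONE)
    return sorted([k for k in cs if cv2.contourArea(k)>amin],key=cv2.contourArea,reverse=True)
def rect(K,T,k,z):
    P=ray(K,T,k[:,0,:],z)[:,:2].astype(np.float32)
    (c,wh,a)=cv2.minAreaRect(P);return np.round(c,1),np.round(wh,1),round((a+45)%90-45,1)
E
python3 - <<'E'
from h import *
for n in('top','scene'):
    im=cv2.cvtColor(cv2.imread(f'pics/{n}0.png'),cv2.COLOR_BGR2RGB);K,T=cam(n)
    for c,z in(('green',35),('red',15),('blue',24),('yellow',58)):
        for k in blobs(im,c,40):
            x,y,w,h=cv2.boundingRect(k)
            if c=='yellow' and not(240<x<340 and 140<y<220):continue
            if c!='yellow' and not(180<x<360 and 160<y<300):continue
            print(n,c,(x,y,w,h),rect(K,T,k,z))
    # dots in plate centres, by eye
K,T=cam('top')
print('foot corners',ray(K,T,[[243,158],[316,153],[319,183],[247,188]],8).round(0).tolist())
print('plate bolt centres top',[ray(K,T,u,z)[0].round(1) for u,z in(([237.5,250.5],35),([290.5,246],15))])
K,T=cam('scene');print('scene',[ray(K,T,u,z)[0].round(1) for u,z in(([222.5,212],35),([257.5,243],15))])
E
```

```text
top green (225, 237, 27, 27) (array([456.7,   8.8]), array([47. , 46.9]), -7.2)
top green (207, 186, 16, 17) (array([567.7,  53.8]), array([31.8, 29.4]), 0.5)
top red (277, 233, 27, 27) (array([464.8, -92.8]), array([47.2, 47.2]), -9.3)
top blue (320, 228, 30, 30) (array([ 469.7, -178.9]), array([47.4, 48.5]), 17.0)
top blue (316, 296, 18, 8) (array([ 360. , -155.3]), array([12.3, 33.6]), 3.8)
top yellow (300, 147, 9, 30) (array([ 624.3, -121.5]), array([59.3, 13.6]), 6.8)
top yellow (254, 152, 9, 31) (array([614.3, -30.7]), array([60.5, 12.8]), 7.1)
scene green (208, 202, 30, 21) (array([456.5,   9.5]), array([47.7, 49. ]), -5.8)
scene green (243, 178, 19, 16) (array([556.3,  35.7]), array([45.4, 47.9]), 2.7)
scene red (241, 232, 33, 28) (array([462.2, -97. ]), array([58.3, 53.8]), -9.1)
scene blue (271, 252, 35, 34) (array([ 464.6, -185.8]), array([63. , 54.7]), 17.0)
scene yellow (282, 175, 21, 31) (array([596.5, -50.2]), array([107.2,  41.8]), 42.3)
scene yellow (315, 193, 22, 32) (array([ 607.2, -137.5]), array([103.4,  36.9]), 36.7)
foot corners [[648.0, -0.0, 8.0], [657.0, -151.0, 8.0], [593.0, -155.0, 8.0], [585.0, -8.0, 8.0]]
plate bolt centres top [array([456. ,   9.2,  35. ]), array([464.6, -93.3,  15. ])]
scene [array([455.1,   7.2,  35. ]), array([466.1, -93.9,  15. ])]
```

```bash
python3 -m jog '[[0,0,0,0.119],[0,0,0,0.119],[0,0,0,0.119],[0,0,0,0.119],[0,0,0,0.119],[0,0,0,0.119],[0,0,0,0.119],[0,0,0,0.119],[0,0,0,0.119],[0,0,0,0.119],[0,0,0,0.119]]' 70
python3 -m jog '[[-26,17.3,0,0],[-26,17.3,0,0],[-26,17.3,0,0],[-26,17.3,0,0],[-26,17.3,0,0],[-26,17.3,0,0],[-26,17.3,0,0],[-26,17.3,0,0],[-26,17.3,0,0],[-26,17.3,0,0],[-26,17.3,0,0],[-26,17.3,0,0],[-26,17.3,0,0],[-26,17.3,0,0],[-26,17.3,0,0],[-26,17.3,0,0],[-26,17.3,0,0],[-26,17.3,0,0],[0,0,0,0],[0,0,0,0]]'
cat > look.py <<'E'
import sys
from h import *
K,T=cam('wrist');Tt,s=tool();im=eyes.capture('wrist');cv2.imwrite(f'pics/{sys.argv[1]}.png',im[:,:,::-1])
print(s['t'],s['ee_pos'].round(1),s['eef_rot'].round(1),s['finger_gap'])
for a in sys.argv[2:]:
    c,z=a.split(':')
    for k in blobs(im,c,300):
        r=rect(K,T,k,float(z));d=Tt[:3,:3].T@(np.r_[r[0],0]-np.r_[s['ee_pos'][:2],0])
        print(c,cv2.boundingRect(k),*r,'tool dxy',d[:2].round(1))
E
python3 look.py w1 green:35 red:15 yellow:58
```

```text
t: 1.02
ee_pos: [204.7, 510.0, 230.6]
eef_rot: [-180.0, 0.1, 82.8]
ft_force: [0.1, 0.1, 0.0]
finger_gap: 70.2
grip_force: 0.0
t: 2.68
ee_pos: [458.1, 6.3, 231.0]
eef_rot: [-180.0, 0.1, 82.8]
ft_force: [-0.3, 0.6, -0.1]
finger_gap: 70.1
grip_force: 0.0
2.6833 [458.1   6.3 231. ] [-1.80e+02  1.00e-01  8.28e+01] 70.06050433068638
green (256, 159, 45, 48) [457.1  11.5] [51.8 48.1] -8.4 tool dxy [ 5.  -1.6]
green (362, 109, 34, 35) [567.1  58. ] [31.9 31.6] 3.2 tool dxy [ 64.9 101.7]
red (275, 239, 41, 40) [465.  -89.4] [52.9 49. ] -7.4 tool dxy [-94.1  18.8]
yellow (75, 41, 169, 98) [358.5 115.7] [ 75.4 158.1] -0.0 tool dxy [  96.1 -112.5]
yellow (91, 0, 93, 44) [355.3 173.9] [33.1 78.7] -7.2 tool dxy [ 153.4 -122.9]
yellow (492, 264, 68, 55) [ 721.8 -145.4] [57.1 93.4] -37.0 tool dxy [-117.6  280.6]
yellow (401, 257, 69, 38) [ 617.1 -107.7] [72.3 40.2] 6.8 tool dxy [-93.3 172. ]
yellow (391, 188, 74, 33) [607.6 -23.2] [72.8 28.5] 6.4 tool dxy [-10.6 152. ]
yellow (508, 329, 52, 50) [ 743.5 -224.8] [43.2 79.8] 40.1 tool dxy [-193.6  312. ]
yellow (290, 0, 71, 25) [516.6 161.2] [18.2 60.1] -7.2 tool dxy [161.   38.7]
yellow (121, 384, 28, 36) [ 236.2 -242.4] [58.  33.2] -4.5 tool dxy [-274.5 -189.1]
yellow (194, 0, 89, 48) [441.7 160.7] [35.6 75.8] -5.5 tool dxy [151.1 -35.6]
yellow (399, 0, 54, 13) [602.7 154.9] [ 9.  45.5] -7.2 tool dxy [165.5 124.9]
```

View pics/w1.png

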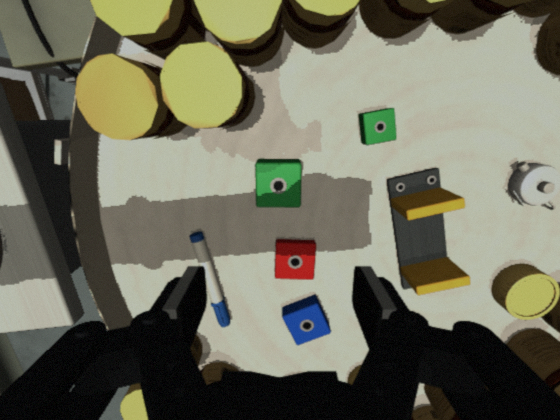

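The wrist view shows green at (278,184) with its centre bolt at (279,185), red at (295,259), and the cradle walls at (428,205) and (435,277). I'll lower the arm and measure from the centre bolts.

```bash
cat >> h.py <<'E'
def dot(im,k):
    h=np.zeros(im.shape[:2],np.uint8);cv2.fillPoly(h,[cv2.convexHull(k)],255)
    x,y,w,hh=cv2.boundingRect(k);h=cv2.erode(h,np.ones((max(3,w//4),)*2))
    g=cv2.cvtColor(im,cv2.COLOR_RGB2HSV)
    d=((h>0)&(g[...,1]<120)).astype(np.uint8);v,u=np.nonzero(d);return (np.mean(u),np.mean(v),len(u))
E
sed -i "s/^        r=rect/        D=dot(im,k) if c!='yellow' else (0,0,0); p=ray(K,T,[D[:2]],float(z))[0]; print('dot',np.round(D,1),p.round(1),'tool',(Tt.T[:3,:3]@(p-s['ee_pos']))[:2].round(1) if D[2] else '')\n        r=rect/" look.py
python3 -m jog '[[0.7,-0.5,-0,0],[0.7,-0.5,20,0],[0.7,-0.5,25,0],[0.7,-0.5,25,0],[0,0,25,0],[0,0,15,0],[0,0,0,0],[0,0,0,0]]'
python3 look.py w2 green:35 red:15
```

```text
t: 3.4
ee_pos: [455.5, 12.9, 120.9]
eef_rot: [-179.9, 0.0, 83.3]
ft_force: [0.0, 0.1, -0.1]
finger_gap: 69.8
grip_force: 0.0
3.4 [455.5  12.9 120.9] [-179.9    0.    83.3] 69.84130331303822
dot [282.1 224.5 438. ] [456.6   9.4  35. ] tool [-3.4  1.7]
green (250, 185, 65, 69) [457.   12.9] [54.2 48.4] -6.8 tool dxy [0.2 1.5]
dot [429.5 142.3 247. ] [566.4  58.1  35. ] tool [ 57.9 105. ]
green (405, 116, 47, 52) [565.3  59. ] [31.5 32. ] 3.7 tool dxy [ 58.6 103.6]
dot [303.3 321.6 256. ] [464.5 -93.3  15. ] tool [-104.4   21.6]
red (276, 290, 56, 54) [464.8 -88.5] [55.9 49. ] -9.0 tool dxy [-99.6  21.1]
```

```bash
python3 -m jog '[[-1.7,0.9,15,0],[-1.7,0.8,25,0],[0,0,25,0],[0,0,20,0],[0,0,15,0],[0,0,10,0],[0,0,5,0],[0,0,0,0],[0,0,0,0],[0,0,0,0]]'
python3 -m jog '[[0,0,0,0],[0,0,0,0],[0,0,0,0],[0,0,0,0],[0,0,0,0],[0,0,0,0],[0,0,0,0],[0,0,0,0],[0,0,0,0]]' 40 40
```

```text
t: 4.28
ee_pos: [459.0, 8.1, 7.5]
eef_rot: [179.9, -0.0, 83.1]
ft_force: [-0.3, 0.9, 0.3]
finger_gap: 70.0
grip_force: 0.0
t: 5.03
ee_pos: [458.4, 8.1, 7.2]
eef_rot: [179.9, -0.0, 83.1]
ft_force: [-2.0, 0.9, 5.8]
finger_gap: 49.4
grip_force: 43.3
```

```bash
python3 -m jog '[[0,0,-10,0],[0,0,-20,0],[0,0,-30,0],[0,0,-30,0],[0,0,-30,-0.058],[0,0,-20,-0.058],[0,0,0,-0.058],[0,0,0,-0.058],[-15.5,14.5,0,0],[-15.5,14.5,0,0],[-15.5,14.5,0,0],[-15.5,14.5,0,0],[-15.5,14.5,0,0],[-15.5,14.5,0,0],[-15.5,14.5,0,0],[-15.5,14.5,0,0],[-15.5,14.5,0,0],[-15.5,14.5,0,0],[0,0,0,0],[0,0,0,0]]' 40 40
python3 -m jog '[[0,0,0,0],[0,0,0,0]]' 
python3 look.py w3 yellow:58 green:35
```

```text
t: 6.7
ee_pos: [618.7, -131.2, 145.9]
eef_rot: [-179.9, 0.1, 96.3]
ft_force: [0.2, 0.3, -1.3]
finger_gap: 49.5
grip_force: 42.5
t: 6.87
ee_pos: [618.4, -128.6, 146.2]
eef_rot: [-179.9, -0.1, 96.5]
ft_force: [0.2, 0.2, -2.0]
finger_gap: 49.2
grip_force: 42.5
6.8667 [ 618.4 -128.6  146.2] [-1.799e+02 -1.000e-01  9.650e+01] 49.1903913542463
dot [0 0 0] [427.  -4.  58.] tool 
yellow (509, 0, 51, 156) [778.3 -13.8] [ 31.4 105.5] 21.1 tool dxy [ 96.1 171.8]
dot [0 0 0] [427.  -4.  58.] tool 
yellow (376, 226, 162, 106) [ 765.8 -164.5] [ 66.2 144.7] -23.7 tool dxy [-52.3 142.4]
dot [0 0 0] [427.  -4.  58.] tool 
yellow (482, 159, 78, 108) [ 815.8 -105.8] [74.2 54.5] -32.6 tool dxy [  0.4 198.7]
dot [0 0 0] [427.  -4.  58.] tool 
yellow (0, 283, 63, 116) [ 415.3 -272.3] [121.4  53. ] -8.2 tool dxy [-119.9 -218. ]
dot [0 0 0] [427.  -4.  58.] tool 
yellow (481, 312, 79, 98) [ 864.8 -228.4] [ 57.8 121.3] -33.6 tool dxy [-126.9  233.6]
dot [0 0 0] [427.  -4.  58.] tool 
yellow (253, 190, 78, 31) [ 625.9 -116.2] [58.7 23.5] 6.5 tool dxy [11.5  8.8]
dot [0 0 0] [427.  -4.  58.] tool 
yellow (249, 73, 88, 24) [616.  -32.3] [58.9 14.4] 6.5 tool dxy [96.   8.4]
dot [0 0 0] [427.  -4.  58.] tool 
yellow (391, 374, 45, 46) [ 752.9 -293.2] [30.8 68.6] 42.2 tool dxy [-178.7  115.1]
dot [0 0 0] [427.  -4.  58.] tool 
yellow (271, 352, 42, 25) [ 643. -261.] [38.9 24.5] 18.2 tool dxy [-134.3    9.5]
dot [0 0 0] [427.  -4.  58.] tool 
yellow (544, 262, 16, 56) [ 847.5 -165.5] [11.9 52.8] 21.1 tool dxy [-62.5 223.5]
dot [ 278.8  304.4 1277. ] [ 627.6 -217.6   35. ] tool [-89.6  -0.8]
green (218, 223, 123, 129) [ 626.1 -204.1] [107.6 130.6] 6.5 tool dxy [-75.9  -0.9]
```

View pics/w3.png

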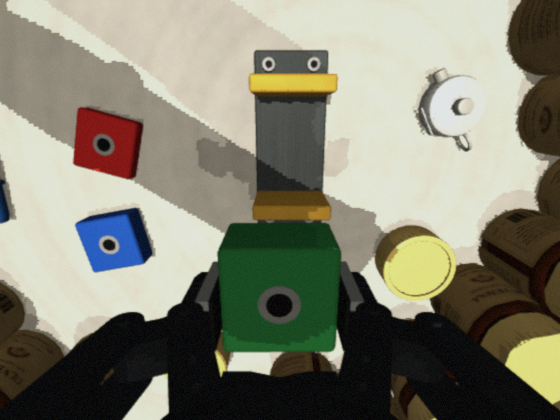

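The wrist view shows the held green plate (bolt at (279,304)), with the cradle ahead and its walls at (293,83) and (291,205). Everything is square to the cradle.

```bash
python3 - <<'E'
from h import *
m=eyes.camera_params('wrist');K,T=m['K'],m['mount']
# tool frame z down: heights rel TCP -> tool z = -(h)
for uv,h in (([278.8,304.4],-7.2+35),): print('held dot',ray(K,T,uv,-h).round(1))
# cradle foot sides x-edges & floor: corners by eye; wall top outer/inner edges at z=58
h=58-146.2
print('wall-top outer corners far',ray(K,T,[[249.5,73.5],[336.5,73.5]],-h).round(1).tolist())
print('near wall bottom row corners',ray(K,T,[[253,220],[330,220],[253,205],[330,205]],-h).round(1).tolist())
h=8-146.2
print('foot edges',ray(K,T,[[254.5,51],[328,51],[256.5,160],[325.5,160]],-h).round(1).tolist())
E
```

```text
held dot [[  1.3  -0.7 -27.8]]
wall-top outer corners far [[102.8, -20.3, 88.2], [102.8, 37.8, 88.2]]
near wall bottom row corners [[-0.4, -20.5, 88.2], [-0.4, 38.4, 88.2], [11.5, -20.2, 88.2], [11.5, 37.8, 88.2]]
foot edges [[124.9, -20.2, 138.2], [124.9, 38.4, 138.2], [38.5, -20.4, 138.2], [38.5, 40.2, 138.2]]
```

```bash
python3 -m jog '[[10,2,0,0],[15,3,0,0],[15,3,0,0],[9.9,1.6,0,0],[0,0,20,0],[0,0,25,0],[0,0,20,0],[0,0,10,0],[0,0,0,0],[0,0,0,0],[0,0,0,0]]'
python3 look.py w4 yellow:58 | grep -v dot | awk '{print}' | head -8
```

```text
t: 7.83
ee_pos: [624.3, -79.3, 72.9]
eef_rot: [179.8, 0.1, 96.4]
ft_force: [1.0, -0.4, -2.3]
finger_gap: 49.4
grip_force: 42.4
7.8333 [624.3 -79.3  72.9] [1.798e+02 1.000e-01 9.640e+01] 49.43856351943293
yellow (215, 150, 120, 35) [615.6 -28.3] [59.2 16.9] 6.4 tool dxy [51.7 -3. ]
yellow (511, 297, 49, 76) [ 781.1 -113.6] [27.3 55.5] 21.3 tool dxy [-51.6 151.9]
yellow (391, 373, 37, 35) [ 713.9 -160.1] [10.2 36.9] 41.4 tool dxy [-90.3  79.9]
yellow (498, 357, 55, 45) [ 786.8 -140.3] [ 7.3 54. ] -33.9 tool dxy [-78.8 154.6]
```

View pics/w4.png

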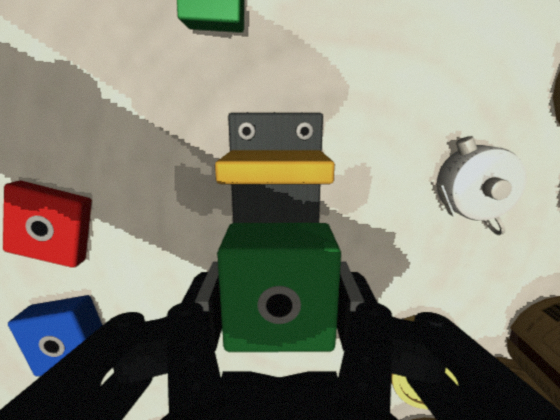

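```bash
python3 - <<'E'
from h import *
m=eyes.camera_params('wrist');K,T=m['K'],m['mount']
print('foot far',ray(K,T,[[229,113],[323,113],[232,220],[320.5,220]],72.9-8).round(1).tolist())
print('wall inner top edge',ray(K,T,[[217,184],[334,184]],72.9-58).round(1).tolist())
E
```

```text
foot far [[77.5, -31.7, 64.9], [77.5, 26.7, 64.9], [7.4, -32.9, 64.9], [7.4, 27.9, 64.9]]
wall inner top edge [[43.2, -31.9, 14.9], [43.2, 27.1, 14.9]]
```

The wrist view shows the plate over the cradle floor, with the wall's inner top edge at row 184 and the foot edges at columns 229–323. That is about 1.6 and 1.8 mm off centre, so I'll correct it and lower.

```bash
python3 -m jog '[[0.8,-0.9,5,0],[0.8,-0.9,10,0],[0,0,12,0],[0,0,10,0],[0,0,8,0],[0,0,5,0],[0,0,3,0],[0,0,0,0],[0,0,0,0],[0,0,0,0]]'; python3 -m jog '[[0,0,1,0],[0,0,1,0],[0,0,0,0],[0,0,0,0]]'
```

```text
t: 8.72
ee_pos: [621.7, -78.0, 18.9]
eef_rot: [179.9, 0.0, 96.4]
ft_force: [1.5, -0.3, -1.9]
finger_gap: 49.8
grip_force: 42.4
t: 9.05
ee_pos: [621.1, -77.7, 16.4]
eef_rot: [180.0, -0.0, 96.4]
ft_force: [-0.2, 0.3, -2.1]
finger_gap: 49.1
grip_force: 42.4
```

```bash
python3 -m jog '[[0,0,0.7,0],[0,0,0,0],[0,0,0,0]]';python3 -m jog '[[0,0,0.7,0],[0,0,0,0],[0,0,0,0]]'; python3 look.py w5 yellow:58 | grep -v dot | sed -n 1,3p
```

```text
t: 9.3
ee_pos: [621.1, -77.8, 15.5]
eef_rot: [-180.0, -0.0, 96.4]
ft_force: [0.4, -0.5, -2.0]
finger_gap: 49.4
grip_force: 42.4
t: 9.55
ee_pos: [621.2, -77.8, 15.4]
eef_rot: [180.0, -0.0, 96.4]
ft_force: [-2.0, 0.7, 1.3]
finger_gap: 49.1
grip_force: 42.8
9.55 [621.2 -77.8  15.4] [180.   -0.   96.4] 49.0979691009032
yellow (191, 167, 181, 58) [615.6 -26.8] [58.8 19. ] 6.4 tool dxy [51.3  0.1]
yellow (219, 345, 123, 32) [622.4 -92. ] [47.4 14.2] 7.7 tool dxy [-14.3  -0.4]
```

```bash
python3 -m jog '[[0,0,0,0],[0,0,0,0],[0,0,0,0],[0,0,0,0],[0,0,0,0]]' 66;python3 -m jog '[[0,0,-5,0],[0,0,-10,0],[0,0,-20,0],[0,0,-25,0],[0,0,-25,0],[0,0,-25,0],[-10,0,-25,0],[-20,0,-25,0],[-15,0,0,0],[-5,0,0,0],[0,0,0,0],[0,0,0,0],[0,0,0,0]]'; python3 look.py w6 yellow:58 green:43 red:15 | grep -B1 -E "green|red|yellow .*\[6[0-4]"
```

```text
t: 10.02
ee_pos: [621.2, -77.9, 14.9]
eef_rot: [180.0, 0.0, 96.4]
ft_force: [0.3, -0.3, 0.3]
finger_gap: 66.1
grip_force: 0.0
t: 11.1
ee_pos: [626.2, -125.3, 173.6]
eef_rot: [-179.9, -0.1, 96.5]
ft_force: [-0.9, 0.6, -0.1]
finger_gap: 66.1
grip_force: 0.0
dot [0 0 0] [412.5   5.2  58. ] tool 
yellow (242, 81, 79, 20) [616.1 -31.6] [59.3 13.5] 6.5 tool dxy [94.2  0.6]
--
dot [279.7 148.9 414. ] [620.3 -76.4  43. ] tool [48.9 -0. ]
green (250, 118, 60, 61) [620.3 -76.4] [49.5 49.7] 6.0 tool dxy [49.2 -0.3]
dot [110.9 144.3 288. ] [464.2 -92.9  15. ] tool [  50.1 -156.9]
red (84, 111, 63, 65) [467.3 -92.1] [50.4 53.1] -9.0 tool dxy [  51.  -154.1]
```

View pics/w6.png

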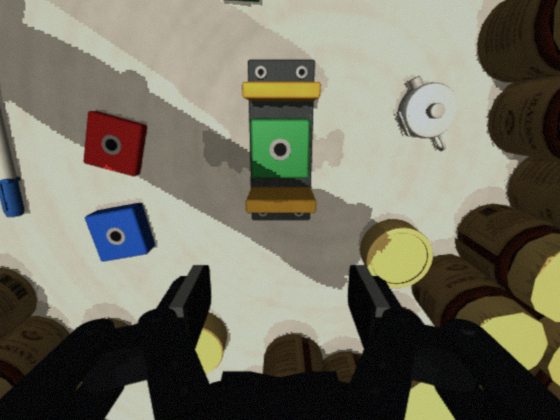

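The wrist view shows green flat and central in the cradle (bolt at (280,149)). Red is at (112,144) and blue is untouched. Next I'll fetch red.

```bash
python3 -m jog '[[0,0,0,0.09],[0,0,0,0.09],[0,0,0,0.09],[1,-15,0,0],[1,-25,0,0],[1,-30,0,0],[1,-30,0,0],[1,-30,10,0],[1,-20,20,0],[0.6,-14.9,20,0],[0,0,0,0],[0,0,0,0],[0,0,0,0],[0,0,0,0]]'; python3 look.py w7 red:15 | grep -B1 red
```

```text
t: 12.32
ee_pos: [467.6, -95.4, 126.3]
eef_rot: [179.8, 0.0, 81.0]
ft_force: [0.3, -0.3, -0.1]
finger_gap: 66.1
grip_force: 0.0
dot [275.1 208.4 336. ] [464.5 -93.1  15. ] tool [ 1.9 -3.9]
red (245, 176, 61, 60) [464.7 -91.3] [50.9 49.3] -9.1 tool dxy [ 3.6 -3.5]
```

```bash
python3 -m jog '[[1,-1.7,15,0],[0.9,-1.6,25,0],[0,0,25,0],[0,0,25,0],[0,0,15,0],[0,0,10,0],[0,0,5,0],[0,0,2,0],[0,0,0,0],[0,0,0,0]]'; python3 -m jog '[[0,0,1,0],[0,0,0.5,0],[0,0,0,0]]'
python3 -m jog '[[0,0,0,0],[0,0,0,0],[0,0,0,0],[0,0,0,0],[0,0,0,0],[0,0,0,0],[0,0,0,0],[0,0,0,0]]' 40 40
```

```text
t: 13.2
ee_pos: [463.1, -93.0, 3.8]
eef_rot: [179.9, -0.0, 81.0]
ft_force: [0.1, -0.4, -0.6]
finger_gap: 66.1
grip_force: 0.0
t: 13.45
ee_pos: [462.3, -92.6, 1.8]
eef_rot: [179.9, -0.0, 81.0]
ft_force: [-0.2, 0.4, -0.9]
finger_gap: 65.9
grip_force: 0.0
t: 14.12
ee_pos: [462.7, -92.7, 2.1]
eef_rot: [179.9, -0.0, 81.0]
ft_force: [-0.3, 0.2, 5.6]
finger_gap: 48.6
grip_force: 42.0
```

```bash
python3 -m jog '[[0,0,-10,0],[0,0,-25,0],[0,0,-30,0],[0,0,-30,0],[0,0,-30,-0.067],[0,0,-20,-0.067],[0,0,0,-0.067],[0,0,0,-0.067],[-5.2,15,0,0],[-7,20,0,0],[-8,25,0,0],[-8,25,0,0],[-8,25,0,0],[-8,20.5,0,0],[-8,20,0,0],[0,0,0,0],[0,0,0,0],[0,0,0,0],[0,0,0,0]]'
python3 look.py w8 yellow:58 green:43 red:15 | grep -B1 -E "green|red|yellow .*\[6[0-4]"
```

```text
t: 15.7
ee_pos: [616.1, -127.7, 146.4]
eef_rot: [-179.9, -0.0, 96.3]
ft_force: [-0.1, 0.9, -1.3]
finger_gap: 48.9
grip_force: 41.8
dot [0 0 0] [424.9  -2.4  58. ] tool 
yellow (252, 75, 88, 23) [616.1 -32.1] [59.  13.8] 6.3 tool dxy [95.  10.5]
--
dot [293.  150.5 509. ] [620.4 -76.5  43. ] tool [50.4 10. ]
green (260, 117, 67, 66) [620.3 -76.4] [49.4 48.9] 6.3 tool dxy [50.5  9.8]
dot [278.9 288.5 964. ] [ 624.6 -212.3   15. ] tool [-85.1  -0.7]
red (224, 229, 111, 103) [ 623.8 -206. ] [103.9 110.6] 6.3 tool dxy [-78.7  -0.9]
```

View pics/w8.png

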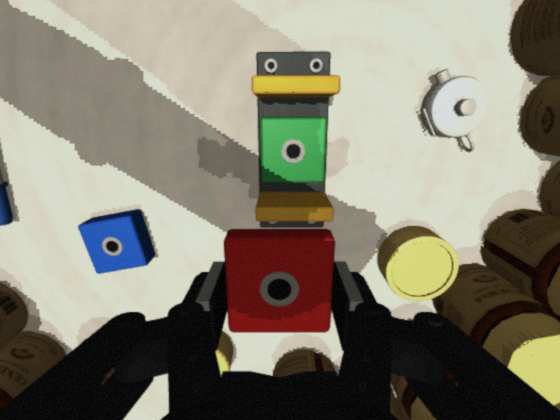

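The wrist view shows red held level (bolt at (279,288)) and green in the cradle at (293,150).

```bash
python3 - <<'E'
from h import *
m=eyes.camera_params('wrist')
print(ray(m['K'],m['mount'],[278.9,288.5],-13).round(1))
E
```

```text
[[  0.1  -0.7 -13. ]]
```

```bash
python3 -m jog '[[10,2,0,0],[15,3,0,0],[15,3,0,0],[10,2.7,0,0],[0,0,15,0],[0,0,20,0],[0,0,20,0],[0,0,15,0],[0,0,10,0],[0,0,5,0],[0,0,0,0],[0,0,0,0],[0,0,0,0],[0,0,0,0]]'; python3 look.py w9 yellow:58 | grep -v dot|sed -n 1,3p
```

```text
t: 16.92
ee_pos: [623.3, -77.4, 62.7]
eef_rot: [179.9, 0.0, 96.3]
ft_force: [-0.3, 0.8, -1.0]
finger_gap: 48.9
grip_force: 41.8
16.9167 [623.3 -77.4  62.7] [179.9   0.   96.3] 48.87117140931193
yellow (212, 155, 127, 39) [615.5 -27.9] [59.1 17.8] 7.1 tool dxy [50.  -2.4]
yellow (224, 323, 107, 28) [ 626.1 -118.5] [58.6 17.8] 4.7 tool dxy [-41.2  -1.8]
```

View pics/w9.png

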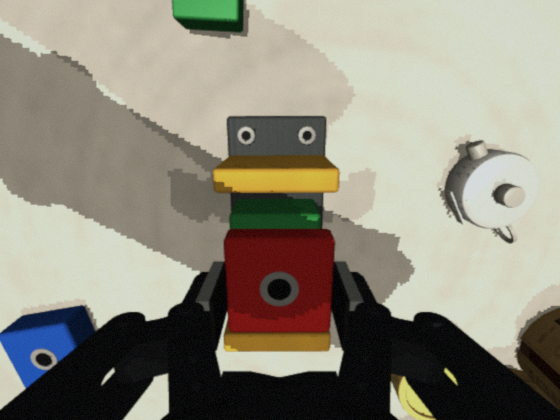

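The wrist view shows red above green between the walls, about 1.7 mm to the right and 1 mm short. I'll correct that and lower.

```bash
python3 -m jog '[[0.5,-0.9,4,0],[0.5,-0.8,5,0],[0,0,4,0],[0,0,2,0],[0,0,0,0],[0,0,0,0],[0,0,0,0]]'; python3 -m jog '[[0,0,0.7,0],[0,0,0,0],[0,0,0,0]]'; python3 -m jog '[[0,0,0.7,0],[0,0,0,0],[0,0,0,0]]'
```

```text
t: 17.55
ee_pos: [620.7, -76.4, 46.4]
eef_rot: [180.0, 0.0, 96.3]
ft_force: [0.2, 0.2, -1.0]
finger_gap: 49.0
grip_force: 41.8
t: 17.8
ee_pos: [620.6, -76.3, 45.7]
eef_rot: [180.0, 0.0, 96.3]
ft_force: [-0.6, -0.5, -1.0]
finger_gap: 49.2
grip_force: 41.8
t: 18.05
ee_pos: [620.8, -76.3, 45.2]
eef_rot: [180.0, 0.0, 96.3]
ft_force: [-1.0, 0.3, -0.4]
finger_gap: 48.8
grip_force: 41.9
```

```bash
python3 -m jog '[[0,0,0.5,0],[0,0,0,0],[0,0,0,0]]'
```

```text
t: 18.3
ee_pos: [620.8, -76.4, 45.2]
eef_rot: [180.0, -0.0, 96.3]
ft_force: [-1.6, 0.7, 3.9]
finger_gap: 48.9
grip_force: 42.3
```

Contact is made, so I'll release, retreat and check.

```bash
python3 -m jog '[[0,0,0,0],[0,0,0,0],[0,0,0,0],[0,0,0,0],[0,0,0,0]]' 64;python3 -m jog '[[0,0,-5,0],[0,0,-10,0],[0,0,-20,0],[0,0,-25,0],[0,0,-25,0],[0,0,-25,0],[-10,0,-20,0],[-20,0,0,0],[-15,0,0,0],[-5,0,0,0],[0,0,0,0],[0,0,0,0],[0,0,0,0],[0,0,0,0],[0,0,0,0]]'; python3 look.py w10 yellow:58 green:43 red:58 | grep -B1 -E "green|red|yellow .*\[6[0-4]"
```

```text
t: 18.72
ee_pos: [620.5, -76.3, 44.2]
eef_rot: [-180.0, -0.0, 96.3]
ft_force: [0.6, -0.0, -0.0]
finger_gap: 64.2
grip_force: 0.0
t: 19.97
ee_pos: [626.2, -124.5, 174.2]
eef_rot: [-180.0, -0.0, 96.4]
ft_force: [0.4, 0.0, 0.0]
finger_gap: 64.0
grip_force: 0.0
dot [0 0 0] [413.    6.2  58. ] tool 
yellow (242, 82, 78, 20) [616.2 -31.7] [58.8 13.5] 6.4 tool dxy [93.3  0.4]
--
dot [0 0 0] [413.    6.2  58. ] tool 
yellow (0, 317, 66, 42) [ 403.5 -280.9] [62.1 39.6] -40.7 tool dxy [-130.5 -238.8]
--
dot [278.9 151.1 412. ] [620.1 -76.2  58. ] tool [48.5 -0.7]
red (248, 119, 63, 64) [620.2 -76.4] [49.9 49.9] 6.4 tool dxy [48.5 -0.6]
```

View pics/w10.png

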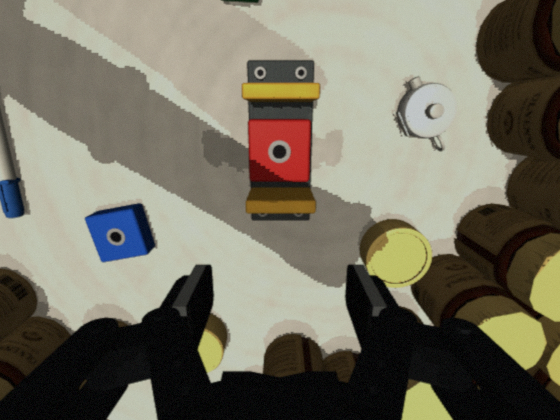

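The wrist view shows red lying square on green in the middle of the cradle (bolt at (279,151)). It measures 49.9 mm across when taken at wall-top height, so it is level with the walls. Blue is untouched and the gripper is clear.

```bash
python3 -c "
from cell import ticket
print(ticket.job_done())"
```

```text
the job is handed in; nothing more can be done
None
```

The green 35 mm and red 15 mm plates are stacked flat in the middle of the cradle, level with the wall tops; the blue plate was left where it lay, and the job was handed in at about 20 s.

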